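# Shut and bolt the guard of a pull tester

## Robot

A 7-joint arm with a two-finger parallel gripper is mounted at the origin on the work surface. World frame = base frame: x ahead of the robot, y to its left, z up, the work surface at z = 0. Lengths are in mm, angles in rad, forces in N, time in s.
With the tool pointing down it reaches from about 350 to 900 mm from the base axis. Payload 7.2 kg.
Tool frame: the origin (TCP) lies on the mounting face of the last link; the fingertips stand 173 mm ahead of it and the grasp point (between the pads) lies 155 mm ahead of it (tcp_to_tips is the distance from the TCP to the fingertips, in mm); z points along the fingers, y is the line along which they close (so a half turn about z gives the same grasp; the last joint's range is limited). The gripper opens to 85 mm and grips with 20 to 120 N. Pads are 22 mm wide; open, the fingers measure 114 mm over their backs; the gripper's body (76 mm by 85 mm) begins 54 mm behind the grasp point. The pads swing forward as they close: fully open they stand 13 mm farther back than shut.
Start: joints at [1.169, 0.411, -0.013, 1.596, 0.006, 1.134, -0.082], TCP at [204.759, -590.505, 404.697] pointing down, gripper open.
Joint ranges: [-2.95, 2.95], [-0.29, 1.99], [-1.47, 1.44], [0.14, 2.54], [-1.03, 4.17], [0.13, 1.85], [-2.86, 2.86]. Speed limits (rad/s): [2.39, 2.39, 3.01, 3.01, 3.14, 3.14, 3.14].

## Interface

Orientations are given as a unit quaternion [w, x, y, z].
In Python, from bench import get_state, read_camera, finish_job, tcp_to_tips gives the robot as it stands.
- The arm moves only by the tool arm_command, never from a script. Its argument "steps" is a list of rows, each a list of 7 numbers: the turn, a rotation vector about the world's x, y, z in rad, then the shift along the world's x, y, z in m, then the closure, from -1 (fully open) to 1 (shut). In form: [[wx, wy, wz, tx, ty, tz, hand], ...]. A call has 1 to 20 rows; each row shifts and turns the commanded pose from where the row before left it; what a row does not reach is not made up. A row lasts 1/8 s, in which the tool goes at most 62.5 mm and 10.7 degrees, less where a joint would pass 70% of its speed; a pose out of reach is approached as far as the arm can. A call is refused whole if a number of a shift passes 0.0625 or a number of a turn 0.188, either way. A call with a gripper value outside its range is refused whole. The fingers move at their own pace and stop on an object; "squeeze" is the grip in N (left out, the last holds). Time passes only in rows, so rows that do not move let the fingers close. It gives the time, the measured TCP pose, the force, the opening and the grip force at its end, in the units of the state.
- get_state(): the state, without advancing time (a new reading comes with each control period).
- read_camera(name): name is "side" or "top" or "wrist"; returns a dict with "img" (480x640x3 uint8, red, green, blue), "vertical_fov" (degrees; the focal length in pixels is half the picture's height over the tangent of half this angle, whatever the lens; pixels are square), "cx", "cy" (the principal point, pixels), "R" (3x3) and "t" (3): a world point X has camera coordinates R X + t; the wrist camera has in their place "mount" (4x4, takes a point from camera to tool coordinates, whose origin is the TCP and whose axes are the flange's). Camera axes: x right, y down, z forward; pixel columns grow to the right and rows downward; lengths in mm; the calibration is good to about 2 mm. A picture is of the moment at which its call begins: read the wrist's pose just before it. There is no depth.
- finish_job(): hands the job in; it is judged then, once.
The state is a dict: "time_s": time; "qpos": joint angles; "qd": joint speeds; "joint_efforts": joint torques, N m; "eef_pos": TCP position; "tcp_rot": TCP orientation; "force": force on the tool from outside, world axes, zero at the start; "ft_torque": the same for the moment, N m; "gripper_width": opening from 0.0 (shut) to 1.0 (fully open); "grasp_force": force on a finger pad.
Only numpy, scipy, OpenCV 4.12 (cv2) and the standard library are available. Lean on these libraries where they do the work, as an engineer would, in place of code of your own. Each camera call takes 0.05 s, during which the arm holds its last target. There are 200 camera calls.

## Task

A magnet is set up in the bench pull tester and its clear hinged guard has been left open. Push the guard down shut with your fingertips, easing it down rather than slamming it, never lifting it wider open, and once it is fully down push the knob of the bolt on top, without gripping it, until the bolt is fully home under its keeper and the guard is locked. Leave the loose fittings on the bench where they are.

Things in the scene. Friction and masses are not known exactly. Their poses are not given: they have to be found in the camera images.
- machine: Pull tester, fixed: beige bed 260 mm deep (x), 600 mm long (y), top at 55 mm, with a beige housing 148 mm high at each end (own |y| 172 to 300 mm); between them, under the guard, the magnet set-up, all below 135 mm. Origin on the bench under the bed's middle; x points from front to rear, y along its length, z up. Its front faces the robot, yawed up to 0.25 rad
- guard (a joint): Guard angle (rad): 0 = fully shut (stop), 1.30 = wide open. Bent clear plastic cover with aluminium edges, 336 mm long (machine y), 207 mm from hinge axis to front edge, front panel 85 mm high at right angles to the top panel. Friction hinges hold it at any angle; pushing it shut takes 1 to 12 N at the front edge
- guard_hinge (a point): Middle of the guard's hinge axis, which runs along machine y at the rear: 100 mm behind the machine's origin, 147 mm above the bench
- guard_edge (a point): Middle of the guard's front upper edge (outer corner of the aluminium angle joining top and front panel); moves with the guard. It lies 207 mm from the hinge axis along the top panel and 5 mm outward of it; shut, it is 152 mm above the bench and 107 mm in front of the machine's origin. Own x points along the top panel to the hinge, z out of the top panel
- bolt (a joint): Travel of the slide bolt (m): 0 = drawn back, 0.035 = fully home (stop). Steel bar on the guard's top panel, slides towards machine -y; moves with about 2 N and stays where left. Home, its tongue lies under the keeper bridge with 4 mm play; advanced while the guard is up, it fouls the keeper and stops the guard from shutting
- bolt_knob (a point): Centre of the top of the bolt's black knob, an upright cylinder 16 mm in diameter, 30 mm high; moves with guard and bolt. With the guard shut: top 199 mm above the bench, 57 mm behind the guard's front edge, machine y -110 (drawn back) to -145 mm (home). Two steel bolt guides (30 mm wide in x, 14 mm in y, tops at 167 mm) stand on the panel at machine y -72 and -160 mm
- keeper (a point): Centre of the top of the steel keeper bridge on the -y housing (30 mm in x, 16 mm in y, top 170 mm above the bench). Just beyond it to -y stands the black switch box (44 x 46 mm, top at 182 mm) that the tongue enters
- spare_magnet: Loose: steel block magnet 40 x 80 x 28 mm with an eye on top, 65 mm high in all, on the bench in front of the machine. Origin at the centre of its underside
- shackle: Loose: steel shackle lying flat on the bench in front of the machine, about 45 x 55 x 10 mm. Origin at its middle on the bench
- weight: Loose: brass test weight with a knob, 42 mm in diameter, 63 mm high, on the bench in front of the machine. Origin at the centre of its underside
- spanner: Loose: steel spanner 160 mm long lying on the bench beyond the machine's +y end. Origin on its underside, at the middle

How it is judged:
By the outcome, as a careful person would: the job done as asked, in the order asked, and still so for the second after the job is handed in, with the robot touching nothing.
It also fails if it takes over 51 s, if anything falls off the work surface, if the arm or the gripper's body presses on something with over 40 N, if the wrist force passes 120 N, or if a joint passes its speed limit or range.

## Working session

There is one attempt and no reset: what is moved stays moved. The work goes in short steps, Python scripts to look and compute and a tool call to move; the robot and the scene stay as the last step left them, time stands still between calls to the robot, and variables do not carry over. Pictures are saved under pics/ and viewed, at most 10 in all, crops included, and the job is handed in when it is done.

Besides the shell and the picture viewer there is one more tool, called after "Request:" as name(argument=value, ...) on one line, values as JSON. arm_command: Moves the arm, as the interface text tells. Its arguments: {"type":"object","properties":{"steps":{"type":"array"},"squeeze":{"type":"number"}},"required":["steps"]}

```bash
mkdir -p pics; python3 - <<'E'
from bench import *
import cv2,pickle
s=get_state();print(s['time_s'],s['eef_pos'],s['tcp_rot'],s['gripper_width'],tcp_to_tips)
d={}
for n in("side","top"):
    c=read_camera(n);d[n]=c;cv2.imwrite(f"pics/{n}0.png",c["img"][:,:,::-1]);print(n,c["vertical_fov"],c["cx"],c["cy"],c["R"],c["t"])
pickle.dump(d,open("c0.pkl","wb"))
E
```

```text
0.0 [ 204.6478781  -590.30298507  403.85771678] [-7.86767185e-04  9.86108094e-01  1.66102900e-01 -1.88200895e-04] 1.0001470339160505 173.4
side 54.92076924836029 318.79197353439633 247.44263575953215 [[ 0.85210002 -0.52291041  0.02214169]
 [-0.26435992 -0.46652432 -0.84407872]
 [ 0.45170719  0.71338612 -0.53576194]] [-405.2834136   348.46905489  567.77756028]
top 44.12094933319909 319.5415491428299 226.61513579351004 [[ 2.97114630e-02 -9.99557278e-01  1.57370597e-03]
 [-9.97253209e-01 -2.97497681e-02 -6.78305823e-02]
 [ 6.78473696e-02  4.45962512e-04 -9.97695613e-01]] [ 150.17218273  581.08530772 1416.53143328]
```

View pics/side0.png

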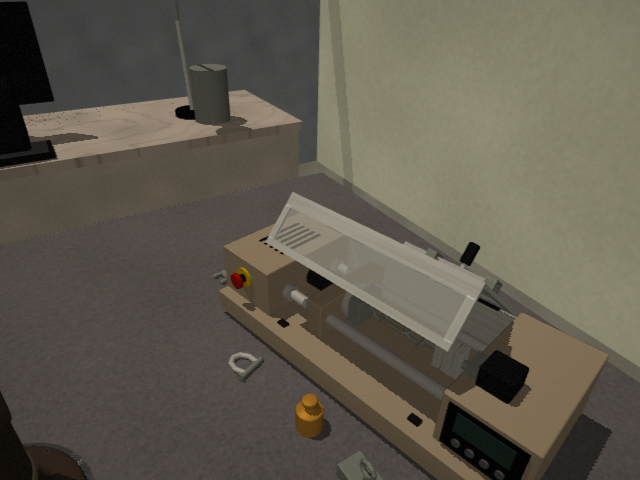

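View pics/top0.png

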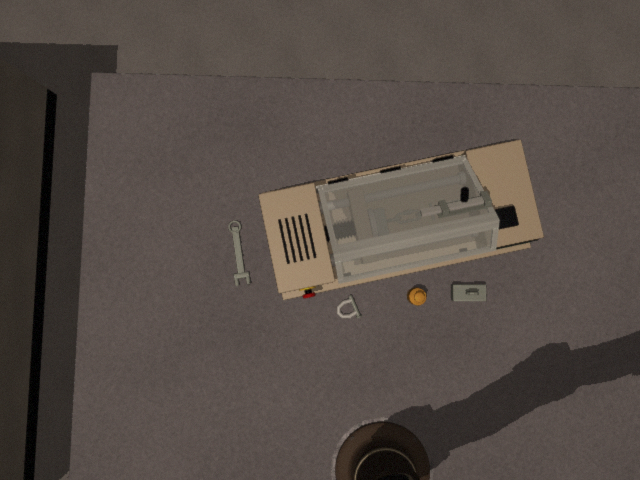

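The side view shows the guard about half open. Its upper edge runs (292,195)–(481,291) and the knob is near (473,246). In the top view the machine is at (261–541, 141–298) and the knob at (465,190). I'll zoom in on both.

```bash
python3 - <<'E'
import cv2,pickle
d=pickle.load(open("c0.pkl","rb"))
a=d["top"]["img"][130:310,250:550,::-1];cv2.imwrite("pics/topz.png",cv2.convertScaleAbs(cv2.resize(a,(780,468),interpolation=cv2.INTER_CUBIC),alpha=1.3))
a=d["side"]["img"][180:480,215:615,::-1];cv2.imwrite("pics/sidez.png",cv2.convertScaleAbs(cv2.resize(a,(800,600),interpolation=cv2.INTER_CUBIC),alpha=1.3))
E
```

```text
(no output)
```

View pics/topz.png

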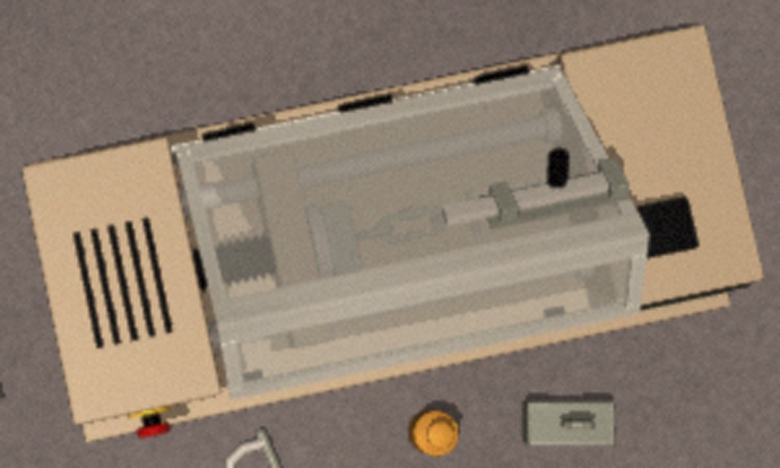

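View pics/sidez.png

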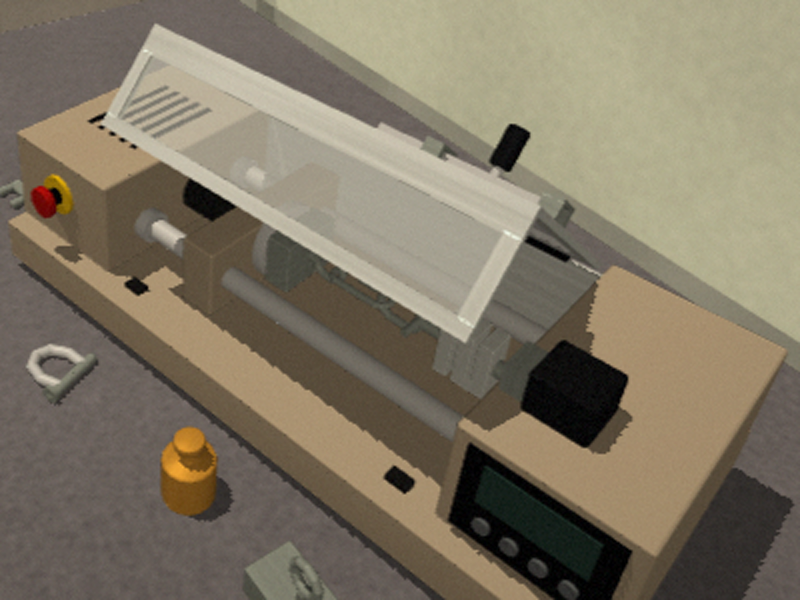

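```bash
cat > fit.py <<'E'
import numpy as np,pickle
from scipy.optimize import least_squares
d=pickle.load(open("c0.pkl","rb"))
def proj(c,X):
    p=np.asarray(X)@c["R"].T+c["t"];f=240/np.tan(np.radians(c["vertical_fov"]/2))
    return f*p[...,:2]/p[...,2:]+[c["cx"],c["cy"]]
def world(p,X):
    x,y,a=p[:3];c,s=np.cos(a),np.sin(a);X=np.asarray(X,float)
    return np.stack([x+c*X[...,0]-s*X[...,1],y+s*X[...,0]+c*X[...,1],X[...,2]],-1)
def G(th,u,w,y): # guard frame -> machine
    c,s=np.cos(th),np.sin(th);return [100-u*c+w*s,y,147+u*s+w*c]
E
cat > run.py <<'E'
from fit import *
H=[("top",23,168,'r',300),("top",705,25,'r',-300),("top",762,277,'f',-300),("top",77,424,'f',300),("top",219,390,'f',172),
("side",783,352,'r',-300),("side",655,555,'f',-300),("side",463,422,'f',-172),("side",107,190,'f',172),("side",20,132,'f',300)]
B=[("top",87,440,300),("top",728,300,-300),("side",12,222,300)]
GP=[("top",558,154,150,52,-110),("side",517,130,150,52,-110),("top",235,393,207,-80,168),("top",637,305,207,-80,-168),("side",107,122,207,-80,168),("side",467,337,207,-80,-168)]
px=lambda n,u,v:np.array([u/2.6+250,v/2.6+130] if n=="top" else [u/2+215,v/2+180])
def res(p):
    r=[]
    for n,u,v,k,y in H: r.append(proj(d[n],world(p,[p[4] if k=='r' else p[5],y,148]))-px(n,u,v))
    for n,u,v,y in B: r.append(proj(d[n],world(p,[-130,y,55]))-px(n,u,v))
    for n,u,v,*g in GP: r.append(proj(d[n],world(p,G(p[3],*g)))-px(n,u,v))
    return np.ravel(r)
s=least_squares(res,[580,-60,0.2,.6,130,-110],loss='soft_l1');print(s.x.round(3));print(res(s.x).reshape(-1,2).round(1))
np.save("p.npy",s.x);p=s.x
for nm,g in dict(edge=G(p[3],207,5,0),knob=G(p[3],150,52,-110),edge0=G(0,207,5,0),knob0=G(0,150,52,-110),knob1=G(0,150,52,-145),hinge=G(0,0,0,0)).items(): print(nm,world(p,g).round(1))
E
python3 run.py
```

```text
[ 5.98741e+02 -1.30700e+01  2.37000e-01  6.96600e+00  1.08296e+02
 -1.11732e+02]
[[-0.1  0.5]
 [ 1.2  0.5]
 [ 2.1 -0. ]
 [-0.8 -0.3]
 [ 1.7  0.7]
 [ 4.2 -0.8]
 [ 3.5 -0.2]
 [-2.  -0.7]
 [-0.2 -1. ]
 [-1.1 -1.3]
 [-0.5 -0.5]
 [ 1.9  0.7]
 [-0.7 -2.3]
 [-1.5  0.5]
 [-0.9 -1.1]
 [-1.7 -0.4]
 [ 1.   0.2]
 [ 0.2 -0.2]
 [ 2.9  0.9]]
edge [542.9 -26.6 281.5]
knob [ 640.6 -116.1  282. ]
edge0 [494.7 -38.2 152. ]
knob0 [ 576.  -131.7  199. ]
knob1 [ 584.2 -165.8  199. ]
hinge [695.9  10.4 147. ]
```

```bash
cat > k.py <<'E'
import fit; from fit import *
exec(open("run.py").read().split("s=least")[0].replace("from fit import *",""))
p0=proj
def proj(c,X):
    q=p0(c,X);f=240/np.tan(np.radians(c["vertical_fov"]/2));n=(q-[c["cx"],c["cy"]])/f;r2=(n**2).sum()
    return q+f*n*(K[0 if c is d["top"] else 1]*r2)
def r(x):
    global K;K=x[6:8];e=res(x[:6]);return np.r_[e,x[6:8]*5]
s=least_squares(r,[580,-60,0.2,.6,130,-110,0,0],loss='soft_l1');p=s.x;print(p.round(3));print(r(p)[:-2].reshape(-1,2).round(1).tolist())
p[3]%=2*np.pi; np.save("p.npy",p[:6])
for nm,g in dict(edge=G(p[3],207,5,0),knob=G(p[3],150,52,-110),edge0=G(0,207,5,0),knob0=G(0,150,52,-110),knob1=G(0,150,52,-145)).items(): print(nm,world(p,g).round(1))
print("TCP path (contact u=195,y=10):")
for th in np.r_[p[3]+.15,np.linspace(p[3],0,8),-.03]:
    g=np.array(G(th,195,5,10))+[11,0,173.4];print(round(th,3),world(p,g).round(1))
print("knob push TCP start,end",world(p,[-50,-80,178+173.4]),world(p,[-50,-120,178+173.4]))
E
python3 k.py
```

```text
[ 5.97847e+02 -1.54750e+01  2.36000e-01  6.89000e-01  1.09751e+02
 -1.11395e+02 -8.90000e-02 -3.90000e-02]
[[1.0, 0.1], [-0.3, 1.6], [0.2, 0.4], [0.2, -0.3], [2.6, 0.9], [0.7, -1.7], [0.6, -1.9], [-2.1, -0.2], [0.2, -0.3], [-0.6, -0.8], [0.5, -0.4], [0.4, 1.1], [-0.3, -1.7], [-1.1, 0.8], [-0.3, -0.6], [-0.7, -0.3], [0.8, 0.4], [0.6, -0.3], [3.3, 0.9]]
edge [542.9 -28.7 282.5]
knob [ 640.4 -118.4  282.5]
edge0 [493.8 -40.4 152. ]
knob0 [ 574.9 -134.1  199. ]
knob1 [ 583.1 -168.1  199. ]
TCP path (contact u=195,y=10):
0.839 [580.4  -9.4 468.9]
0.689 [560.2 -14.2 448.3]
0.591 [548.7 -17.  433.2]
0.492 [538.7 -19.4 417. ]
0.394 [530.2 -21.4 399.9]
0.295 [523.5 -23.  382. ]
0.197 [518.5 -24.2 363.5]
0.098 [515.2 -25.  344.6]
0.0 [513.8 -25.4 325.4]
-0.03 [513.8 -25.4 319.5]
knob push TCP start,end [ 567.89341081 -104.93354966  351.4       ] [ 577.22662633 -143.82945032  351.4       ]
```

Request:
arm_command(steps=[[0, 0, 0, 0, 0, 0.032, 1], [0, 0, 0, 0, 0, 0.032, 1], [0, 0, 0, 0, 0, 0.032, 1], [0, 0, -0.024, 0.0222, 0.036, 0, 1], [0, 0, -0.024, 0.0222, 0.036, 0, 1], [0, 0, -0.024, 0.0222, 0.036, 0, 1], [0, 0, -0.024, 0.0222, 0.036, 0, 1], [0, 0, 0, 0.0222, 0.036, 0, 1], [0, 0, 0, 0.0222, 0.036, 0, 1], [0, 0, 0, 0.0222, 0.036, 0, 1], [0, 0, 0, 0.0222, 0.036, 0, 1], [0, 0, 0, 0.0222, 0.036, 0, 1], [0, 0, 0, 0.0222, 0.036, 0, 1], [0, 0, 0, 0.0222, 0.036, 0, 1], [0, 0, 0, 0.0222, 0.036, 0, 1], [0, 0, 0, 0.0222, 0.036, 0, 1], [0, 0, 0, 0.0222, 0.036, 0, 1], [0, 0, 0, 0.0222, 0.036, 0, 1], [0, 0, 0, 0.0222, 0.036, 0, 1], [0, 0, 0, 0, 0, 0, 1]])

```text
time_s: 2.6
eef_pos: [560.7, -11.1, 500.0]
tcp_rot: [-0.001, 0.993, 0.121, -0.0]
force: [-0.6, -0.3, 1.0]
gripper_width: 0.001
grasp_force: 0.0
```

Request:
arm_command(steps=[[0, 0, 0, 0, -0.003, -0.02, 1], [0, 0, 0, 0, 0, -0.015, 1], [0, 0, 0, 0, 0, -0.006, 1], [0, 0, 0, 0, 0, 0, 1]])

```text
time_s: 3.1
eef_pos: [559.8, -17.8, 459.5]
tcp_rot: [-0.0, 0.993, 0.118, -0.0]
force: [1.2, 0.8, -0.2]
gripper_width: -0.001
grasp_force: 0.0
```

```bash
python3 - <<'E'
from bench import *
import cv2
c=read_camera("side");a=c["img"][100:400,215:615,::-1]
cv2.imwrite("pics/s1.png",cv2.convertScaleAbs(cv2.resize(a,(800,600),interpolation=cv2.INTER_CUBIC),alpha=1.3))
E
```

```text
(no output)
```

View pics/s1.png

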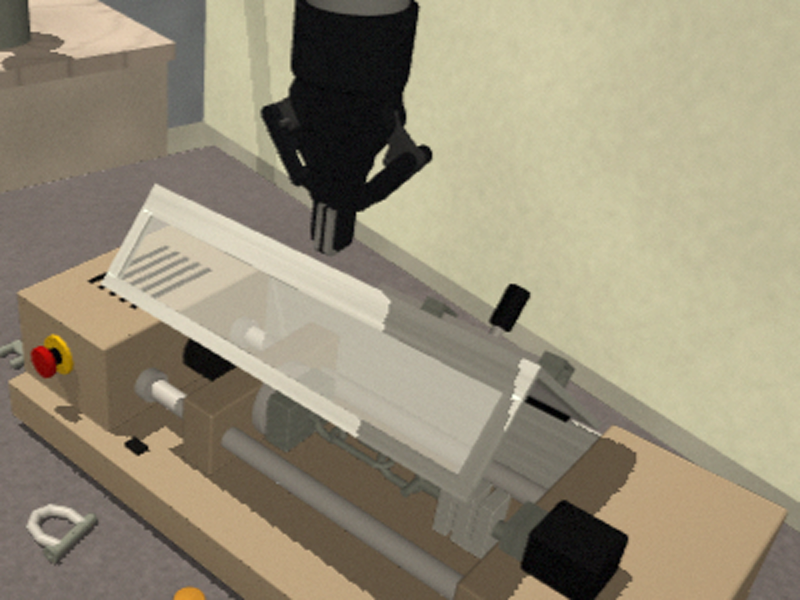

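Tips (330,250) sit just above the panel behind the front edge, and the knob is clear. I'll start easing it down along the arc.

Request:
arm_command(steps=[[0, 0, 0, 0, 0, -0.003, 1], [0, 0, 0, 0, 0, -0.003, 1], [0, 0, 0, 0, 0, -0.003, 1], [0, 0, 0, 0, 0, -0.003, 1], [0, 0, 0, -0.0015, 0, -0.0022, 1], [0, 0, 0, -0.0015, 0, -0.0022, 1], [0, 0, 0, -0.0015, 0, -0.0022, 1], [0, 0, 0, -0.0015, 0, -0.0022, 1], [0, 0, 0, -0.0015, 0, -0.0022, 1], [0, 0, 0, -0.0015, 0, -0.0022, 1]])

```text
time_s: 4.4
eef_pos: [550.8, -17.5, 434.3]
tcp_rot: [0.0, 0.993, 0.119, -0.0]
force: [1.0, -1.2, 1.6]
gripper_width: -0.002
grasp_force: 0.7
```

Request:
arm_command(steps=[[0, 0, 0, -0.0016, -0.0003, -0.0026, 1], [0, 0, 0, -0.0016, -0.0003, -0.0026, 1], [0, 0, 0, -0.0016, -0.0003, -0.0026, 1], [0, 0, 0, -0.0016, -0.0003, -0.0026, 1], [0, 0, 0, -0.0016, -0.0003, -0.0026, 1], [0, 0, 0, -0.0016, -0.0003, -0.0026, 1], [0, 0, 0, -0.0016, -0.0003, -0.0026, 1], [0, 0, 0, -0.0012, -0.0003, -0.0026, 1], [0, 0, 0, -0.0012, -0.0003, -0.0026, 1], [0, 0, 0, -0.0012, -0.0003, -0.0026, 1], [0, 0, 0, -0.0012, -0.0003, -0.0026, 1], [0, 0, 0, -0.0012, -0.0003, -0.0026, 1], [0, 0, 0, -0.0012, -0.0003, -0.0026, 1], [0, 0, 0, -0.0012, -0.0003, -0.0026, 1]])

```text
time_s: 6.15
eef_pos: [531.3, -21.6, 397.9]
tcp_rot: [-0.0, 0.993, 0.119, -0.0]
force: [0.4, 0.2, 0.6]
gripper_width: -0.001
grasp_force: 0.5
```

```bash
python3 - <<'E'
from bench import *
import cv2
print(get_state()["force"])
c=read_camera("side");a=c["img"][150:450,215:615,::-1]
cv2.imwrite("pics/s2.png",cv2.convertScaleAbs(cv2.resize(a,(800,600),interpolation=cv2.INTER_CUBIC),alpha=1.3))
E
```

```text
[0.41260501 0.17429219 0.55722194]
```

View pics/s2.png

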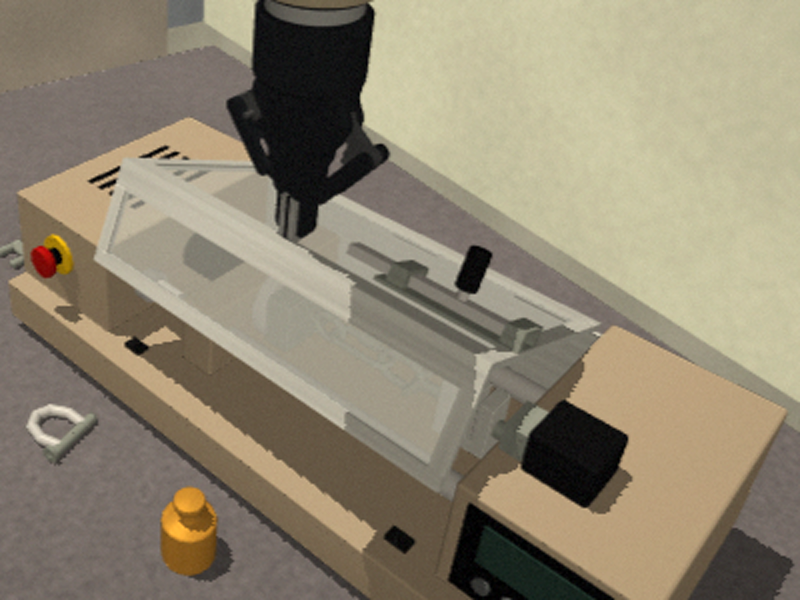

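The guard is at about 0.4 rad and moving with the fingertips at (295,235). I'll carry on.

Request:
arm_command(steps=[[0, 0, 0, -0.0013, -0.0002, -0.0026, 1], [0, 0, 0, -0.0013, -0.0002, -0.0026, 1], [0, 0, 0, -0.0013, -0.0002, -0.0026, 1], [0, 0, 0, -0.0013, -0.0002, -0.0026, 1], [0, 0, 0, -0.0013, -0.0002, -0.0026, 1], [0, 0, 0, -0.0013, -0.0002, -0.0026, 1], [0, 0, 0, -0.0007, -0.0002, -0.0026, 1], [0, 0, 0, -0.0007, -0.0002, -0.0026, 1], [0, 0, 0, -0.0007, -0.0002, -0.0026, 1], [0, 0, 0, -0.0007, -0.0002, -0.0026, 1], [0, 0, 0, -0.0007, -0.0002, -0.0026, 1], [0, 0, 0, -0.0007, -0.0002, -0.0026, 1], [0, 0, 0, -0.0007, -0.0002, -0.0026, 1], [0, 0, 0, -0.0005, 0, -0.0026, 1], [0, 0, 0, -0.0005, 0, -0.0026, 1], [0, 0, 0, -0.0005, 0, -0.0026, 1], [0, 0, 0, -0.0005, 0, -0.0026, 1], [0, 0, 0, -0.0005, 0, -0.0026, 1], [0, 0, 0, -0.0005, 0, -0.0026, 1], [0, 0, 0, -0.0005, 0, -0.0026, 1]])

```text
time_s: 8.7
eef_pos: [515.2, -24.3, 346.0]
tcp_rot: [-0.0, 0.993, 0.119, 0.0]
force: [0.8, -0.4, 1.3]
gripper_width: 0.001
grasp_force: 0.4
```

Request:
arm_command(steps=[[0, 0, 0, -0.0002, 0, -0.0026, 1], [0, 0, 0, -0.0002, 0, -0.0026, 1], [0, 0, 0, -0.0002, 0, -0.0026, 1], [0, 0, 0, -0.0002, 0, -0.0025, 1], [0, 0, 0, 0, 0, -0.002, 1], [0, 0, 0, 0, 0, -0.002, 1], [0, 0, 0, 0, 0, -0.0015, 1], [0, 0, 0, 0, 0, -0.001, 1], [0, 0, 0, 0, 0, -0.001, 1]])

```text
time_s: 9.82
eef_pos: [514.4, -24.2, 328.3]
tcp_rot: [-0.0, 0.993, 0.119, 0.0]
force: [-0.7, 0.1, 1.2]
gripper_width: -0.003
grasp_force: 0.4
```

Request:
arm_command(steps=[[0, 0, 0, 0, 0, -0.001, 1], [0, 0, 0, 0, 0, -0.001, 1], [0, 0, 0, 0, 0, -0.001, 1], [0, 0, 0, 0, 0, -0.001, 1]])

```text
time_s: 10.32
eef_pos: [514.4, -24.2, 325.3]
tcp_rot: [0.0, 0.993, 0.119, 0.0]
force: [-6.8, 0.0, 17.6]
gripper_width: -0.001
grasp_force: 9.0
```

Request:
arm_command(steps=[[0, 0, 0, 0, 0, -0.001, 1], [0, 0, 0, 0, 0, -0.001, 1], [0, 0, 0, 0, 0, 0, 1]])

```text
time_s: 10.7
eef_pos: [514.3, -24.0, 325.1]
tcp_rot: [0.001, 0.993, 0.119, 0.001]
force: [-10.3, 0.1, 28.9]
gripper_width: -0.002
grasp_force: 14.7
```

The guard hit its stop at z 325.1, as predicted, with the force rising to 29 N. I'll lift off and go to the +y side of the knob.

Request:
arm_command(steps=[[0, 0, 0, 0, 0, 0.004, 1], [0, 0, 0, 0, 0, 0.015, 1], [0, 0, 0, 0, 0, 0.025, 1], [0, 0, 0, 0, 0, 0.033, 1], [0, 0, 0, 0.0131, -0.019, 0, 1], [0, 0, 0, 0.0131, -0.019, 0, 1], [0, 0, 0, 0.0131, -0.019, 0, 1], [0, 0, 0, 0.0131, -0.019, 0, 1], [0, 0, 0, 0, 0, 0, 1]])

```text
time_s: 11.82
eef_pos: [567.5, -103.0, 397.8]
tcp_rot: [-0.0, 0.993, 0.117, -0.001]
force: [-0.5, -0.5, 0.1]
gripper_width: -0.004
grasp_force: 0.0
```

```bash
python3 - <<'E'
from bench import *
import cv2
print(get_state()["eef_pos"])
c=read_camera("side");a=c["img"][150:450,215:615,::-1]
cv2.imwrite("pics/s3.png",cv2.convertScaleAbs(cv2.resize(a,(800,600),interpolation=cv2.INTER_CUBIC),alpha=1.3))
E
```

```text
[ 567.47839612 -103.01292288  397.7968344 ]
```

View pics/s3.png

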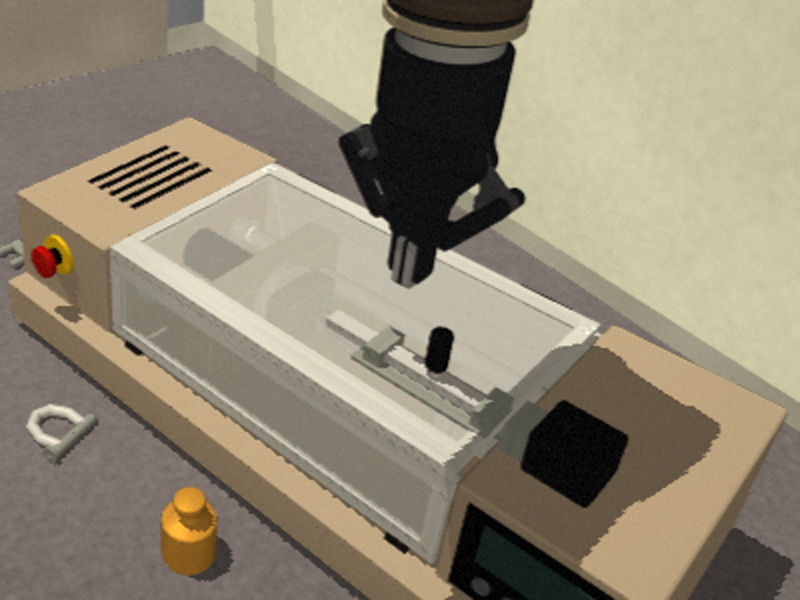

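The guard is shut flat and the knob top is at zoom (440,332), beside the tips at (408,280). I'll check where the knob is.

```bash
python3 - <<'E'
from fit import *
p=np.load("p.npy")
import cv2
from bench import read_camera
c=read_camera("side");print((proj(c,[[567.5,-103,224.4]])-[215,150])*2, (proj(c,world(p,[G(0,150,52,-110),G(0,150,52,-145)]))-[215,150])*2)
def back(c,u,v,z):
    f=240/np.tan(np.radians(c["vertical_fov"]/2));r=c["R"].T@np.array([(u-c["cx"])/f,(v-c["cy"])/f,1]);o=-c["R"].T@c["t"];return o+r*(z-o[2])/r[2]
print(back(c,440/2+215,333/2+150,199))
for y in(-75,-88,-121):print(world(p,[-50,y,352]))
E
```

```text
[[408.46745007 278.52176398]] [[442.6587412  329.4493758 ]
 [488.4837923  354.99048276]]
[ 570.75006428 -135.899144    199.        ]
[ 566.72675887 -100.07156208  352.        ]
[ 569.76005391 -112.71272979  352.        ]
[ 577.45995671 -144.80184784  352.        ]
```

Request:
arm_command(steps=[[0, 0, 0, -0.001, 0.004, -0.01, 1], [0, 0, 0, 0, 0, -0.016, 1], [0, 0, 0, 0, 0, -0.013, 1], [0, 0, 0, 0, 0, -0.007, 1], [0, 0, 0, 0, 0, 0, 1]])

```text
time_s: 12.55
eef_pos: [565.6, -96.3, 352.6]
tcp_rot: [-0.0, 0.993, 0.119, -0.001]
force: [-0.1, 0.0, -0.4]
gripper_width: -0.003
grasp_force: 0.0
```

Request:
arm_command(steps=[[0, 0, 0, 0.0007, -0.0029, 0, 1], [0, 0, 0, 0.0007, -0.0029, 0, 1], [0, 0, 0, 0.0007, -0.0029, 0, 1], [0, 0, 0, 0.0007, -0.0029, 0, 1], [0, 0, 0, 0.0007, -0.0029, 0, 1], [0, 0, 0, 0.0007, -0.0029, 0, 1], [0, 0, 0, 0.0007, -0.0029, 0, 1]])

```text
time_s: 13.42
eef_pos: [570.7, -116.4, 353.3]
tcp_rot: [-0.0, 0.993, 0.119, -0.0]
force: [-1.4, 2.1, 0.6]
gripper_width: 0.001
grasp_force: 1.0
```

Request:
arm_command(steps=[[0, 0, 0, 0.0007, -0.0029, 0, 1], [0, 0, 0, 0.0007, -0.0029, 0, 1], [0, 0, 0, 0.0007, -0.0029, 0, 1], [0, 0, 0, 0.0007, -0.0029, 0, 1], [0, 0, 0, 0.0007, -0.0029, 0, 1], [0, 0, 0, 0.0007, -0.0029, 0, 1], [0, 0, 0, 0.0007, -0.0029, 0, 1], [0, 0, 0, 0.0005, -0.002, 0, 1]])

```text
time_s: 14.42
eef_pos: [576.1, -139.1, 353.3]
tcp_rot: [0.0, 0.993, 0.119, 0.0]
force: [-0.4, 0.9, 0.0]
gripper_width: 0.001
grasp_force: 1.0
```

Request:
arm_command(steps=[[0, 0, 0, 0.0002, -0.001, 0, 1], [0, 0, 0, 0.0002, -0.001, 0, 1], [0, 0, 0, 0.0002, -0.001, 0, 1], [0, 0, 0, 0.0002, -0.001, 0, 1]])

```text
time_s: 14.92
eef_pos: [576.9, -142.9, 353.3]
tcp_rot: [-0.0, 0.993, 0.119, 0.0]
force: [0.7, 2.0, 0.1]
gripper_width: -0.003
grasp_force: 1.0
```

Request:
arm_command(steps=[[0, 0, 0, 0.0002, -0.001, 0, 1], [0, 0, 0, 0.0002, -0.001, 0, 1], [0, 0, 0, 0.0002, -0.001, 0, 1], [0, 0, 0, 0.0002, -0.001, 0, 1]])

```text
time_s: 15.42
eef_pos: [577.6, -145.3, 353.3]
tcp_rot: [-0.001, 0.993, 0.119, -0.0]
force: [-2.1, 8.2, 1.7]
gripper_width: -0.001
grasp_force: 4.4
```

Request:
arm_command(steps=[[0, 0, 0, 0.0002, -0.001, 0, 1], [0, 0, 0, 0.0002, -0.001, 0, 1], [0, 0, 0, 0, 0, 0, 1]])

```text
time_s: 15.8
eef_pos: [577.8, -145.9, 353.3]
tcp_rot: [-0.002, 0.993, 0.12, -0.001]
force: [-3.8, 11.2, 2.9]
gripper_width: -0.001
grasp_force: 6.0
```

Request:
arm_command(steps=[[0, 0, 0, 0.0005, -0.002, 0, 1], [0, 0, 0, 0.0005, -0.002, 0, 1], [0, 0, 0, 0, 0, 0, 1]])

```text
time_s: 16.18
eef_pos: [578.4, -147.0, 353.2]
tcp_rot: [-0.004, 0.993, 0.121, -0.002]
force: [-8.9, 20.6, 6.6]
gripper_width: -0.001
grasp_force: 10.7
```

Firm stop. I'll back off, lift clear and check.

Request:
arm_command(steps=[[0, 0, 0, -0.0015, 0.006, 0, 1], [0, 0, 0, -0.0025, 0.01, 0, 1], [0, 0, 0, 0, 0, 0.02, 1], [0, 0, 0, 0, 0, 0.04, 1], [0, 0, 0, 0, 0, 0.05, 1], [0, 0, 0, -0.02, 0.03, 0.03, 1], [0, 0, 0, -0.03, 0.04, 0, 1], [0, 0, 0, -0.03, 0.04, 0, 1], [0, 0, 0, 0, 0, 0, 1]])

```text
time_s: 17.3
eef_pos: [493.3, -24.2, 494.3]
tcp_rot: [0.001, 0.993, 0.121, 0.001]
force: [-0.3, -0.6, -0.0]
gripper_width: -0.001
grasp_force: 0.0
```

```bash
python3 - <<'E'
from fit import *
from bench import *
import cv2
p=np.load("p.npy");c=read_camera("side");a=c["img"][150:450,215:615,::-1]
print((proj(c,world(p,[G(0,150,52,-110),G(0,150,52,-145)]))-[215,150])*2)
cv2.imwrite("pics/s4.png",cv2.convertScaleAbs(cv2.resize(a,(800,600),interpolation=cv2.INTER_CUBIC),alpha=1.3))
E
```

```text
[[442.6587412  329.4493758 ]
 [488.4837923  354.99048276]]
```

View pics/s4.png

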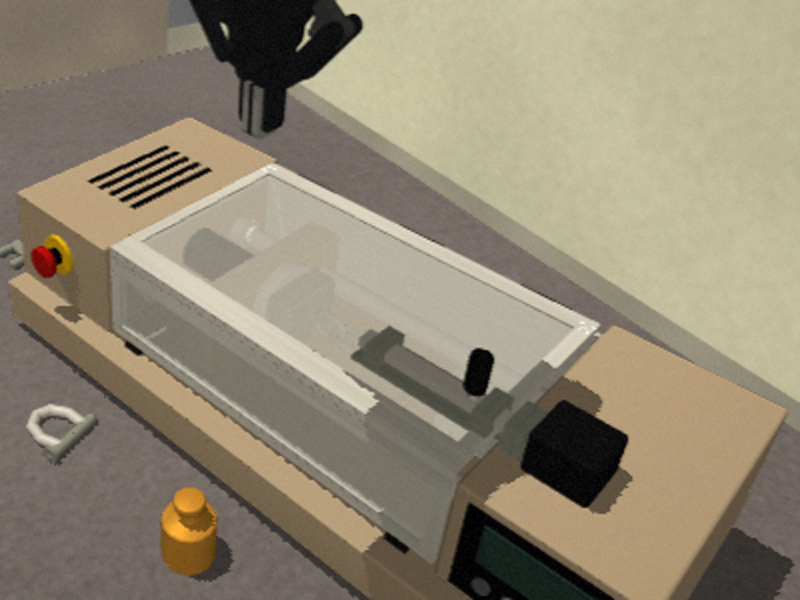

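The knob top is at about (481,354), with the guard shut. I'll measure how far it travelled.

```bash
python3 - <<'E'
import cv2,numpy as np
from fit import *
c=d["side"];p=np.load("p.npy")
f=240/np.tan(np.radians(c["vertical_fov"]/2))
for n,(x0,y0,x1,y1) in dict(s3=(420,310,465,385),s4=(455,335,502,402)).items():
    g=cv2.imread(f"pics/{n}.png").max(2)[y0:y1,x0:x1];m=(g<45).astype(np.uint8)
    k,l,st,ce=cv2.connectedComponentsWithStats(m);i=1+st[1:,4].argmax();print(n,st[i]+[x0,y0,0,0,0],ce[i]+[x0,y0])
print(np.diff((proj(c,world(p,[[-50,-110,184],[-50,-145,184]])))*2,axis=0))
E
```

```text
s3 [425 328  28  45 911] [438.90010977 349.68386389]
s4 [463 349  31  47 987] [478.0668693  372.14690983]
[[45.1073557  25.76937651]]
```

```bash
python3 - <<'E'
import cv2,numpy as np
from fit import *
from bench import *
p=np.load("p.npy")
c=read_camera("top");a=c["img"][150:280,430:560,::-1]
e=lambda y:(proj(c,world(p,[[-50,y,199],[-50,y,169]]))-[430,150])*6
print(e(-110),e(-145))
top=cv2.convertScaleAbs(cv2.resize(a,(390,390),interpolation=cv2.INTER_CUBIC),alpha=1.4)
s=read_camera("side");b=s["img"][290:400,400:510,::-1]
print((proj(s,world(p,[[-50,y,z] for y in(-110,-145) for z in(199,169)]))-[400,290])*390/110)
sd=cv2.convertScaleAbs(cv2.resize(b,(390,390),interpolation=cv2.INTER_CUBIC),alpha=1.4)
cv2.imwrite("pics/m.png",np.hstack([top,sd]))
E
```

```text
[[189.8994725  454.77871612]
 [169.93755307 460.51182344]] [[286.34886425 434.62853074]
 [264.15294961 440.82770971]]
[[128.80413213  87.6602571 ]
 [116.66289851 146.3384908 ]
 [210.03944999 132.93767398]
 [195.39171949 192.39004165]]
```

View pics/m.png

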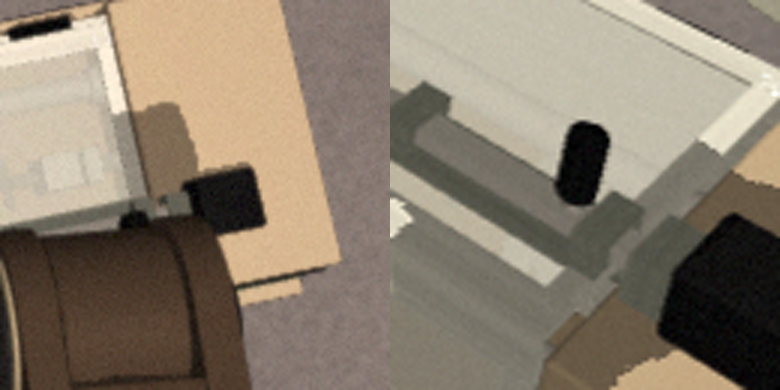

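The knob sits right against the far guide, but the measured travel is slightly low. I'll confirm with a wrist view, after checking what it would cover.

```bash
cat > w.py <<'E'
import cv2,numpy as np
from fit import *
from bench import *
from scipy.spatial.transform import Rotation as Ro
p=np.load("p.npy")
def wr():
    s=get_state();c=read_camera("wrist");q=s["tcp_rot"];T=np.eye(4);T[:3,:3]=Ro.from_quat([q[1],q[2],q[3],q[0]]).as_matrix();T[:3,3]=s["eef_pos"]
    M=np.linalg.inv(T@c["mount"]);c["R"]=M[:3,:3];c["t"]=M[:3,3];return c
P=dict(g1=[-50,-72,167],g2=[-50,-160,167],k0=[-50,-110,199],k1=[-50,-145,199],kb1=[-50,-145,169],keep=[-50,-180,170])
E
python3 - <<'E'
from w import *
c=wr();print(c["mount"].round(2),c["vertical_fov"])
for k,v in P.items():print(k,proj(c,world(p,v)).round())
E
```

```text
[[ 0.   -0.95 -0.31 80.29]
 [ 1.    0.    0.   -0.65]
 [ 0.   -0.31  0.95 30.86]
 [ 0.    0.    0.    1.  ]] 70.30565123152563
g1 [424. 163.]
g2 [528. 164.]
k0 [486. 167.]
k1 [532. 168.]
kb1 [511. 164.]
keep [554. 164.]
```

Request:
arm_command(steps=[[0, 0, 0, 0.01, -0.04, -0.03, 1], [0, 0, 0, 0.01, -0.04, -0.03, 1], [0, 0, 0, 0.005, -0.02, -0.01, 1], [0, 0, 0, 0, 0, 0, 1], [0, 0, 0, 0, 0, 0, 1]])

```text
time_s: 18.12
eef_pos: [520.4, -125.7, 424.2]
tcp_rot: [-0.0, 0.993, 0.119, 0.001]
force: [-0.4, -1.1, -0.1]
gripper_width: 0.003
grasp_force: 0.0
```

```bash
python3 - <<'E'
from w import *
c=wr()
for k,v in P.items():print(k,proj(c,world(p,v)).round(1))
cv2.imwrite("pics/w1.png",cv2.convertScaleAbs(c["img"][:,:,::-1],alpha=1.4))
E
```

```text
g1 [301. 176.]
g2 [434.6 176.6]
k0 [363.8 183.6]
k1 [425.3 183.9]
kb1 [412.6 176.9]
keep [466.8 177.3]
```

View pics/w1.png

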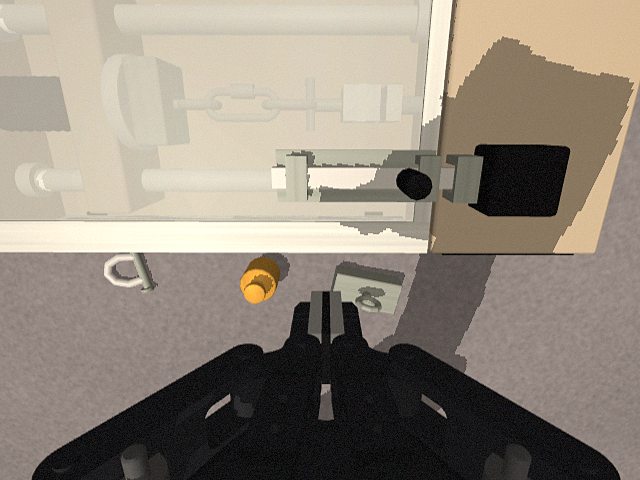

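The wrist view shows the guides at u≈297 and 429, with the knob top at u≈419.5 and its base at ≈408. Once the common 5 px offset is removed, that matches the fully home position (420 and 407.6). The tongue lies under the keeper and the robot is clear.

```bash
python3 -c "from bench import *; print(finish_job())"
```

```text
the job is handed in; nothing more can be done
None
```

The guard was eased fully shut and the bolt pushed home under its keeper, both up to a firm stop, with the loose fittings untouched; I handed the job in at about 18 s with the arm clear, but no verdict came back.

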